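# Draw the clay extruder's plunger to its loading mark

### The job

Get the bench clay extruder ready to load: first press its vent pedal all the way down to its stop and let it come back up, to break the suction under the plunger. Then take the plunger by its wooden T-handle and draw it straight up, without wrenching it sideways in the barrel or pulling it right out, until the whole red band stands clear above the barrel's mouth while the blue band below it is still hidden inside, and finish while holding the plunger still there with the gripper. Leave everything else on the table where it is.

Things in the scene. Friction and masses are not known exactly. Their poses are not given: they have to be found in the camera images.
- barrel_mouth (a point): Centre of the open top of the extruder's upright aluminium barrel (diameter 52 mm, bore diameter 25 mm, 102 mm deep, closed below), 130 mm above the table. z points up along the bore; y along the long side of the fixed blue base plate (150 x 320 x 18 mm), from pedal to barrel. The plate's middle is 90 mm in -y from here.
- handle (a point): Centre of the plunger's oak T-handle bar: 90 mm long along this point's x, 22 mm wide along y, 22 mm high along z (up, along the rod). At the start it is 55 mm above the barrel's mouth, with 44 mm of bare rod between bar and mouth.
- plunger: The plunger, loose, 0.35 to 0.65 kg: a steel rod (diameter 22.5 mm, 146 mm long below the bar) with the T-handle on top. Origin at the centre of the rod's foot, z up along the rod. It stands on the bore's floor at the start, can turn freely in the bore, and slides back down if let go.
- red_edge (a point): Point on the rod's axis at the lower edge of the red band round the rod (band 14 mm tall), 115 mm below the bar's centre. At the start it is hidden in the bore, 60 mm below the mouth. A blue band (8 mm tall) begins 16 mm below this edge; the rod's foot is 42 mm below it.
- pedal_pad (a point): Centre of the top face of the black rubber pad (50 x 50 mm) on the vent pedal, a plate hinged on the base plate beside the barrel. The hinge is on the side away from the robot, about 70 mm from the pad's centre; the free end slopes up towards the robot. At rest the point is about 80 mm above the table; it goes down about 23 mm to the stop.
- pedal (a joint): Angle of the pedal in rad: 0 at rest (up), 0.30 fully down on its stop. A spring returns it: a push of about 1.5 N at the pad's centre starts it, about 6.5 N brings it to the stop.
- die: Bystander: brass ring-shaped spare extruder die, 44 mm across, 10 mm high, lying on the extruder's base plate. Origin at the centre of its underside.
- glaze_bottle: Bystander: terracotta-coloured glaze bottle with white cap, 52 mm across, 130 mm high. Origin at the centre of its underside.
- glaze_jar: Bystander: small green glaze jar with white cap, 48 mm across, 55 mm high. Origin at the centre of its underside.
- tumbler: Bystander: blue ceramic tumbler, 80 mm across, 105 mm high. Origin at the centre of its underside.
- bowl: Bystander: white ceramic bowl, 120 mm across, 55 mm high. Origin at the centre of its underside.
- tile: Bystander: square terracotta tile with painted lines, 100 x 100 x 10 mm. Origin at the centre of its underside.
There are look-alikes about, which are no part of the job. What is meant by the plunger is not turquoise, and is the larger of those in its own colour.

How it is judged:
By the outcome, as a careful person would: the job done as asked, in the order asked, and still so for the second after the job is handed in, while the arm keeps its last pose, push and grip.
It also fails if it takes over 58 s, if anything falls off the work surface, if the arm or the gripper's body presses on something with over 40 N, if the wrist force passes 120 N, or if a joint passes its speed limit or range.

### The arm

A 7-joint arm with a two-finger parallel gripper is mounted at the origin on the work surface. World frame = base frame: x ahead of the robot, y to its left, z up, the work surface at z = 0. Lengths are in m, angles in rad, forces in N, time in s.
With the tool pointing down it reaches from about 0.425 to 0.925 m from the base axis. Payload 6.8 kg.
Tool frame: the origin (TCP) lies midway between the tips of the shut fingers; the grasp point (between the pads) lies 19 mm behind it; x points along the fingers, y is the direction in which the jaws open and shut, and the axes are right-handed (so a half turn about x gives the same grasp; the last joint's range is limited). The gripper opens to 85 mm and grips with 20 to 120 N. Pads are 22 mm wide; open, the fingers measure 114 mm over their backs; the gripper's body (76 mm by 85 mm) begins 54 mm behind the grasp point. The pads swing forward as they close: fully open they stand 13 mm farther back than shut.
Start: joints at [-1.242, 0.477, 0.022, 1.555, -0.011, 1.109, -0.083], TCP at [0.286, 0.612, 0.231] pointing down, gripper open.
Joint ranges: [-2.96, 2.96], [-0.34, 2.1], [-1.41, 1.46], [0.24, 2.44], [-1.37, 4.51], [0.17, 1.92], [-2.96, 2.96]. Speed limits (rad/s): [2.39, 2.39, 3.14, 3.14, 3.14, 3.14, 3.14].

### API

Orientations are given as a rotation vector (axis times angle).
In Python, from bench import r gives the robot as it stands.
- The arm moves only by the tool carry_out, never from a script. Its argument "targets" is one flat list of numbers, 7 for each row, row after row: the finger opening in m, from 0 to 0.0854, then the shift along the tool's x, y, z in m, then the turn, a rotation vector about the tool's x, y, z in units of 5 degrees (1.0 is 5 degrees). A call has 1 to 12 rows; each row is the pose to reach, as a shift and turn from the pose measured when the call began, along the tool's axes at that moment; what a row does not reach only later rows make up. A row lasts 1/8 s, in which the tool goes at most 62.5 mm and 10.7 degrees, less where a joint would pass 70% of its speed; a pose out of reach is approached as far as the arm can. A call with a gripper value outside its range is refused whole. The fingers move at their own pace and stop on an object; "squeeze" is the grip in N (left out, the last holds). Time passes only in rows, so rows that repeat a pose let the fingers close. It gives the time, the measured TCP pose, the force and the opening at its end, in the units of the state.
- r.get_obs(): the state, without advancing time (a new reading comes with each control period).
- r.grab_frame(name): name is "scene" or "side" or "wrist"; returns the picture (384x512x3 uint8, blue, green, red); there is no depth.
- r.camera_info(name): a dict with "fx", "fy", "cx", "cy" (pixels), "D" ([k1, k2, p1, p2, k3] as OpenCV has them; the pictures are not rectified), "xyz" and "orientation" of the camera in the world. Camera axes: x right, y up, looking along -z (the intrinsics and any distortion apply to the point x, -y, -z); pixel columns grow to the right and rows downward; lengths in m; the calibration is good to about 2 mm. A picture is of the moment at which its call begins: read the wrist's pose just before it. camera_info takes no time and is no camera call; for the wrist camera it gives the pose at the moment of the call.
- r.hand_in(): hands the job in, once; it reports no verdict.
The state is a dict: "clock": time; "joints": joint angles; "qvel": joint speeds; "tau": joint torques, N m; "tcp_pos": TCP position; "orientation": TCP orientation; "contact_force": force on the tool from outside, world axes, zero at the start; "moment": the same for the moment, N m; "grip_width": finger opening in m.
Only numpy, scipy, OpenCV 4.12 (cv2) and the standard library are available. Lean on these libraries where they do the work, as an engineer would, in place of code of your own. Each camera call takes 0.05 s, during which the arm holds its last target. There are 200 camera calls.

## Working session

There is one attempt and no reset: what is moved stays moved. The work goes in short steps, Python scripts to look and compute and a tool call to move; the robot and the scene stay as the last step left them, time stands still between calls to the robot, and variables do not carry over. Pictures are saved under pics/ and viewed, about 8 in all and at most 12, crops included, and the job is handed in when it is done.

Besides the shell and the picture viewer there is one more tool, called after "Emit:" as a command line: name --argument value ..., lists and objects as JSON in quotes. carry_out: Moves the arm, as the interface text tells. Its arguments: {"type":"object","properties":{"targets":{"type":"array","items":{"type":"number"}},"squeeze":{"type":"number"}},"required":["targets"]}

```bash
mkdir -p pics; ls; cat > h.py <<'E'
import numpy as np, cv2
from scipy.spatial.transform import Rotation as R
from bench import r
def ori(o):
    o=np.array(o,float)
    return o if o.shape==(3,3) else (R.from_rotvec(o) if o.size==3 else R.from_quat(o)).as_matrix()
def ray(c,uv):
    K=np.array([[c['fx'],0,c['cx']],[0,c['fy'],c['cy']],[0,0,1]])
    p=cv2.undistortPoints(np.array([[uv]],float),K,np.array(c['D'],float))[0,0]
    d=ori(c['orientation'])@np.array([p[0],-p[1],-1]); return np.array(c['xyz']),d/np.linalg.norm(d)
def plane(c,uv,z):
    o,d=ray(c,uv); return o+d*(z-o[2])/d[2]
def tri(rays):
    A=sum(np.eye(3)-np.outer(d,d) for o,d in rays); b=sum((np.eye(3)-np.outer(d,d))@o for o,d in rays)
    return np.linalg.solve(A,b)
def proj(c,P):
    K=np.array([[c['fx'],0,c['cx']],[0,c['fy'],c['cy']],[0,0,1]])
    q=ori(c['orientation']).T@(np.array(P)-np.array(c['xyz'])); q=q*[1,-1,-1]
    return cv2.projectPoints(q.reshape(1,1,3),np.zeros(3),np.zeros(3),K,np.array(c['D'],float))[0].ravel()
E
python3 - <<'E'
from h import *
a=r.grab_frame('scene');b=r.grab_frame('side')
cv2.imwrite('pics/scene0.png',a);cv2.imwrite('pics/side0.png',b)
for n in('scene','side'):print(r.camera_info(n))
print(r.get_obs())
E
```

```text
pics
{'fx': 390.46926260501573, 'fy': 390.46926260501573, 'cx': 258.54460078562585, 'cy': 190.02645340228827, 'D': array([0.02288544, 0.        , 0.        , 0.        , 0.        ]), 'xyz': array([ 1.22506308, -0.20545298,  0.92326529]), 'orientation': array([0.64958997, 0.49524147, 1.22220333])}
{'fx': 384.123040054683, 'fy': 384.123040054683, 'cx': 251.9618772373515, 'cy': 188.68542547916655, 'D': array([-0.09250681,  0.        ,  0.        ,  0.        ,  0.        ]), 'xyz': array([ 0.37574935, -0.96673722,  0.89749876]), 'orientation': array([ 0.91387956, -0.07142986, -0.09068432])}
{'clock': 0.1, 'joints': array([-1.24208777,  0.47775387,  0.02237797,  1.55632721, -0.01151476,
        1.10930467, -0.08309518]), 'qvel': array([ 0.00175199, -0.00294037,  0.00058284, -0.00358523, -0.00049465,
       -0.00012581,  0.00028264]), 'tau': array([ 5.01188915e-03, -5.97762072e+01,  1.61409572e+00, -2.81958783e+01,
        1.28823347e-02,  4.92037099e-03,  3.69014208e-05]), 'tcp_pos': array([0.28536202, 0.61113475, 0.23040991]), 'orientation': array([ 0.34129315,  1.54375004, -0.34389794]), 'contact_force': array([-0.76918191, -0.03075668,  0.32179503]), 'moment': array([0.00190229, 0.00812914, 0.03235048]), 'grip_width': 0.08526668080935074}
```

View pics/scene0.png

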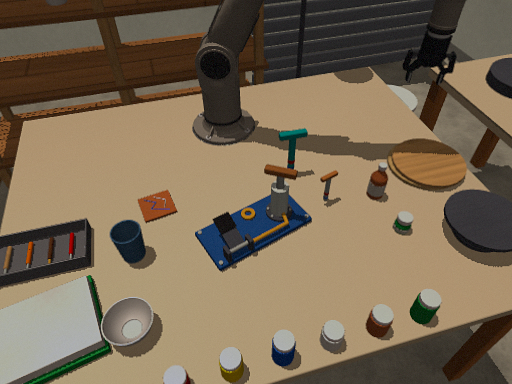

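View pics/side0.png

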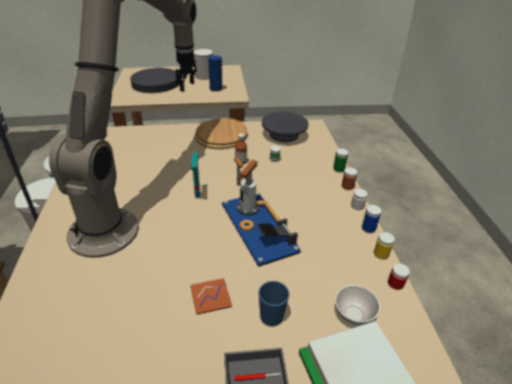

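Scene shows three T-handles: turquoise (293,135), small orange-brown (329,178), and larger brown (281,171), which stands in the barrel on the blue plate. The last one fits: it is not turquoise and is the larger of the browns. In the side view the same handle is at about (248,167). I'll confirm in an enlarged crop and measure.

```bash
python3 - <<'E'
from h import *
a=cv2.imread('pics/scene0.png');b=cv2.imread('pics/side0.png')
A=cv2.resize(a[120:270,190:345],None,fx=3.87,fy=3.87,interpolation=cv2.INTER_CUBIC)[:580,:400*2]
B=cv2.resize(b[125:275,180:305],None,fx=3.87,fy=3.87,interpolation=cv2.INTER_CUBIC)[:580]
im=np.hstack([A,B]);f=min(800/im.shape[1],600/im.shape[0]);print(f*3.87,f*A.shape[1])
cv2.imwrite('pics/crop.png',cv2.resize(im,None,fx=f,fy=f))
for n,i in(('scene',a),('side',b)):
    c=r.camera_info(n);h=cv2.cvtColor(i,cv2.COLOR_BGR2HSV)
    for nm,lo,hi,zs in(('brown',(5,110,60),(16,255,255),.185),('bluepl',(100,150,60),(120,255,255),.018),('yel',(17,120,120),(30,255,255),.03)):
        m=cv2.inRange(h,lo,hi)
        N,l,s,ce=cv2.connectedComponentsWithStats(m)
        for k in range(1,N):
            if 25<s[k,4]<8000 and 180<ce[k][0]<350 and 110<ce[k][1]<280:
                box=cv2.minAreaRect(np.argwhere(l==k)[:,::-1].astype(np.float32))
                print(n,nm,s[k],ce[k].round(1),[round(float(v),1) for v in(*box[1],box[2])],plane(c,ce[k],zs).round(4))
                if nm=='bluepl':
                    for q in cv2.boxPoints(box):print('   ',q.round(1),plane(c,q.astype(float),.018).round(4))
E
```

```text
2.856088560885609 442.8044280442804
scene brown [264 164  34  12 209] [280.3 169.7] [33.2, 8.4, 6.1] [0.4869 0.0653 0.185 ]
scene brown [320 170  18  12  85] [329.1 175. ] [5.4, 18.8, 63.4] [0.544  0.1856 0.185 ]
scene bluepl [230 195  54  46 911] [254.7 219.8] [30.0, 44.7, 63.4] [ 0.5061 -0.0152  0.018 ]
    [230. 215.] [ 0.4671 -0.082   0.018 ]
    [270. 195.] [0.422  0.0587 0.018 ]
    [283.4 221.8] [0.5374 0.0647 0.018 ]
    [243.4 241.8] [ 0.5749 -0.068   0.018 ]
scene bluepl [288 196  19  21 158] [295.8 207.2] [24.7, 7.8, 45.0] [0.4932 0.1197 0.018 ]
    [283.5 201.5] [0.4603 0.0909 0.018 ]
    [289. 196.] [0.443 0.115 0.018]
    [306.5 213.5] [0.5263 0.1422 0.018 ]
    [301. 219.] [0.5419 0.1187 0.018 ]
scene bluepl [255 219  48  30 206] [282.4 231.2] [9.0, 54.2, 60.9] [0.5698 0.0506 0.018 ]
    [251.1 241. ] [ 0.5785 -0.0461  0.018 ]
    [298.5 214.7] [0.5241 0.1173 0.018 ]
    [302.9 222.6] [0.5565 0.1192 0.018 ]
    [255.5 248.9] [ 0.6082 -0.0415  0.018 ]
scene bluepl [195 223  34  46 685] [213.  243.8] [43.7, 21.4, 59.0] [ 0.5575 -0.1524  0.018 ]
    [194.8 232.7] [ 0.5039
[... 700 characters left out ...]
n [235 157  10  10  50] [238.7 161.7] [10.3, 6.2, 35.5] [0.465  0.1054 0.185 ]
side brown [239 160  18  20 150] [247.7 169. ] [7.1, 24.7, 45.0] [0.4907 0.0603 0.185 ]
side brown [342 174  14  15 141] [348.1 181.9] [11.6, 13.3, 14.0] [ 0.8009 -0.0346  0.185 ]
side bluepl [ 224  199   75   66 1637] [260.6 234.9] [78.0, 41.4, 59.6] [ 0.5218 -0.0778  0.018 ]
    [223.3 204.4] [0.4089 0.087  0.018 ]
    [259.  183.5] [0.5512 0.2007 0.018 ]
    [298.4 250.7] [ 0.6311 -0.1582  0.018 ]
    [262.8 271.7] [ 0.5088 -0.2315  0.018 ]
side yel [257 201  22  20  83] [269.  208.8] [27.7, 6.2, 41.8] [0.5653 0.0361 0.03  ]
side yel [241 221  12   9  65] [246.4 224.8] [11.0, 8.0, 0.0] [ 0.4791 -0.0388  0.03  ]
```

View pics/crop.png

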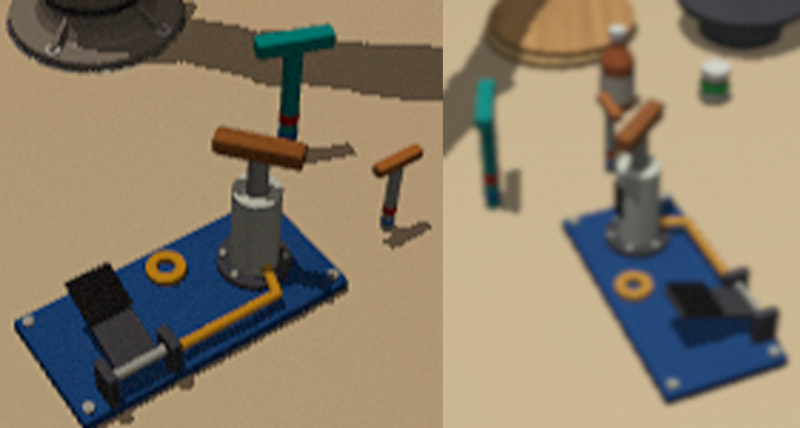

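The crop confirms it: the brown plunger stands in the aluminium barrel, and the turquoise and small brown ones stand free. The black pad is at scene (224,221) and side (268,230). Now the exact numbers.

```bash
python3 - <<'E'
from h import *
c=r.camera_info('scene');s=r.camera_info('side')
def t(n,u,v):
    p=tri([ray(c,u),ray(s,v)]);print(n,p.round(4),(proj(c,p)-u).round(1),(proj(s,p)-v).round(1));return p
t('bar',(281,171),(248.5,168));t('barL/near',(264.9,171),(242.7,173.5));t('barR',(297.5,173),(254.3,162.5))
t('pad',(224.3,221.5),(267.6,230))
# pad mask
for n,k,box in(('scene',c,(205,205,245,240)),('side',s,(255,215,292,245))):
    i=cv2.imread(f'pics/{n}0.png');g=i.max(2);x0,y0,x1,y1=box
    m=np.zeros_like(g);m[y0:y1,x0:x1]=(g[y0:y1,x0:x1]<36)*255
    N,l,st,ce=cv2.connectedComponentsWithStats(m);j=1+st[1:,4].argmax()
    bx=cv2.minAreaRect(np.argwhere(l==j)[:,::-1].astype(np.float32));print(n,'padmask',st[j],ce[j],plane(k,ce[j],.08).round(4))
    print([plane(k,q.astype(float),.08).round(3).tolist() for q in cv2.boxPoints(bx)])
cs=[(195.6,233.8),(219.8,267),(311.5,218.7),(289.8,193.5)]
P=[plane(c,q,.018) for q in cs];print(np.round(P,4),np.mean(P,0),[np.linalg.norm(P[i]-P[i-1]).round(3) for i in range(4)])
d=P[2]-P[1]+P[3]-P[0];yaw=np.arctan2(d[1],d[0]);e=d/np.linalg.norm(d);print('plate y dir deg',np.degrees(yaw),'mouth est',np.mean(P,0)+.09*e)
h0=np.mean(P,0)+.09*e;h0[2]=.13;print('mouth px',proj(c,h0),proj(s,h0))
o=r.get_obs();print(ori(o['orientation']).round(3));w=r.camera_info('wrist');print(w['xyz'],ori(w['orientation']).round(2))
E
```

```text
bar [0.4937 0.065  0.1859] [-0.   0.1] [-0.  -0.1]
barL/near [0.4744 0.027  0.1859] [ 0.7 -1.9] [0.9 1.4]
barR [0.5157 0.1039 0.1839] [-0.5  1.2] [-0.5 -0.9]
pad [ 0.5356 -0.1121  0.0744] [-0.4  0.8] [-0.5 -0.7]
scene padmask [213 213  23  22 290] [224.17586207 223.01724138] [ 0.5427 -0.1125  0.08  ]
[[0.52, -0.141, 0.08], [0.505, -0.092, 0.08], [0.564, -0.085, 0.08], [0.578, -0.131, 0.08]]
side padmask [260 225  18  11 135] [268.3037037  230.03703704] [ 0.5379 -0.1213  0.08  ]
[[0.51, -0.141, 0.08], [0.515, -0.097, 0.08], [0.568, -0.101, 0.08], [0.561, -0.145, 0.08]]
[[ 0.5085 -0.1939  0.018 ]
 [ 0.6379 -0.15    0.018 ]
 [ 0.5496  0.1492  0.018 ]
 [ 0.4334  0.121   0.018 ]] [ 0.53236734 -0.0184059   0.018     ] [np.float64(0.324), np.float64(0.137), np.float64(0.312), np.float64(0.12)]
plate y dir deg 104.90015097970672 mouth est [0.50922516 0.06856788 0.018     ]
mouth px [283.16274793 188.88054596] [252.62699992 180.83243872]
[[-0.001  0.423  0.906]
 [-0.002  0.906 -0.423]
 [-1.    -0.002  0.   ]]
[0.22422957 0.64054653 0.37338802] [[ 0.42 -0.87 -0.24]
 [ 0.91  0.41  0.12]
 [-0.   -0.27  0.96]]
```

Checks against the given sizes:
- Bar centre is (0.494, 0.065, 0.186), against 0.185 expected. Its length is 87 mm, yaw about 62°.
- Pad is at about (0.538, -0.116), z about 0.078.
- Plate sides come out at 0.31–0.32 × 0.12–0.14 m.

I'll move high above the pad with the fingers shut.

Emit:
carry_out --targets '[0,-0.05,0,0,0,0,0,0,-0.08,-0.04,0.04,0,0,0,0,-0.09,-0.08,0.08,0,0,0,0,-0.09,-0.12,0.12,0,0,0,0,-0.09,-0.16,0.16,0,0,0,0,-0.09,-0.2,0.2,0,0,0,0,-0.09,-0.24,0.24,0,0,0,0,-0.09,-0.28,0.28,0,0,0,0,-0.09,-0.32,0.32,0,0,0,0,-0.09,-0.36,0.35,0,0,0,0,-0.09,-0.4,0.39,0,0,0,0,-0.09,-0.4,0.39,0,0,0]'

```text
clock: 1.6
tcp_pos: [0.4703, 0.0791, 0.3212]
orientation: [0.347, 1.542, -0.351]
contact_force: [0.0, 0.4, 0.4]
grip_width: 0.0005
```

Emit:
carry_out --targets '[0,0,-0.04,0.04,0,0,0,0,0,-0.08,0.08,0,0,0,0,0,-0.12,0.11,0,0,0,0,0,-0.13,0.11,0,0,0,0,0,-0.13,0.11,0,0,0,0,0,-0.13,0.11,0,0,0]'

```text
clock: 2.35
tcp_pos: [0.5136, -0.0834, 0.3213]
orientation: [0.345, 1.543, -0.348]
contact_force: [-0.6, -0.5, -0.8]
grip_width: 0.0
```

```bash
python3 - <<'E'
from h import *
c=r.camera_info('wrist');a=r.grab_frame('wrist');cv2.imwrite('pics/w1.png',a)
import pickle;pickle.dump(c,open('w1.pkl','wb'))
print(c['xyz'],r.get_obs()['tcp_pos'],r.get_obs()['joints'].round(2))
for P in((.538,-.116,.078),(.494,.065,.196)):print(proj(c,P))
E
```

```text
[ 0.45267128 -0.05366543  0.46431301] [ 0.51366252 -0.08353946  0.32141071] [-0.42  0.14  0.52  1.83 -0.07  1.19  1.25]
[243.9329213  193.04463498]
[390.11174788 105.37227357]
```

View pics/w1.png

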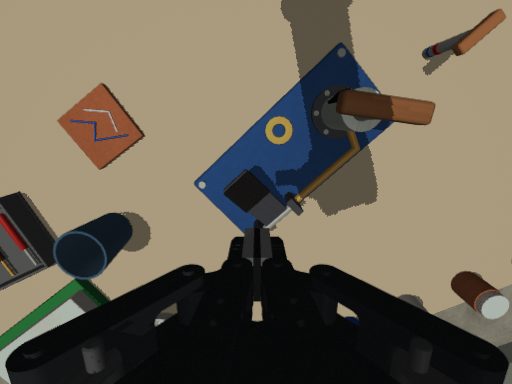

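The wrist view shows the pad at about (248,190) and the bar from (339,103) to (434,110), both within a few pixels of prediction. Refining both.

```bash
python3 - <<'E'
from h import *
import pickle
c=pickle.load(open('w1.pkl','rb'));a=cv2.imread('pics/w1.png');h=cv2.cvtColor(a,cv2.COLOR_BGR2HSV)
m=np.zeros(a.shape[:2],np.uint8);m[80:135,325:440]=cv2.inRange(h,(3,90,30),(16,255,255))[80:135,325:440]
pts=np.argwhere(m)[:,::-1].astype(np.float32);b=cv2.minAreaRect(pts);print(b,len(pts))
bp=cv2.boxPoints(b);W=np.array([plane(c,q.astype(float),.196) for q in bp]);print(W.round(4))
print('bar ctr',plane(c,b[0],.19).round(4))
m=np.zeros(a.shape[:2],np.uint8);m[160:215,215:280]=(a.max(2)[160:215,215:280]<28)*255
N,l,s,ce=cv2.connectedComponentsWithStats(m);k=1+s[1:,4].argmax()
b=cv2.minAreaRect(np.argwhere(l==k)[:,::-1].astype(np.float32));print('pad',s[k],ce[k],b,plane(c,b[0],.08).round(4));print(np.array([plane(c,q.astype(float),.08) for q in cv2.boxPoints(b)]).round(4))
E
```

```text
((385.0279235839844, 107.31267547607422), (97.37277221679688, 25.31650161743164), 8.47114372253418) 2366
[[0.478  0.0156 0.196 ]
 [0.4587 0.0268 0.196 ]
 [0.5091 0.1044 0.196 ]
 [0.5299 0.0949 0.196 ]]
bar ctr [0.4945 0.0626 0.19  ]
pad [225 171  44  41 971] [246.72090628 191.26261586] ((246.75003051757812, 192.25001525878906), (31.11269760131836, 33.23401641845703), 45.0) [ 0.5382 -0.1114  0.08  ]
[[ 0.525  -0.1421  0.08  ]
 [ 0.5084 -0.0957  0.08  ]
 [ 0.5515 -0.0808  0.08  ]
 [ 0.5695 -0.1279  0.08  ]]
```

Pad agrees across all views at about (0.538, -0.114). Descend to just above it.

Emit:
carry_out --targets '[0,0.03,-0.017,0.035,0,0,0,0,0.08,-0.017,0.035,0,0,0,0,0.13,-0.017,0.035,0,0,0,0,0.18,-0.017,0.035,0,0,0,0,0.21,-0.017,0.035,0,0,0,0,0.22,-0.017,0.035,0,0,0,0,0.22,-0.017,0.035,0,0,0,0,0.22,-0.017,0.035,0,0,0]'

```text
clock: 3.4
tcp_pos: [0.5391, -0.1141, 0.1029]
orientation: [0.345, 1.541, -0.347]
contact_force: [0.1, -0.3, 0.7]
grip_width: -0.0001
```

Emit:
carry_out --targets '[0,0.01,0,0,0,0,0,0,0.018,0,0,0,0,0,0,0.023,0,0,0,0,0,0,0.028,0,0,0,0,0,0,0.032,0,0,0,0,0,0,0.036,0,0,0,0,0,0,0.036,0,0,0,0,0,0,0.036,0,0,0,0,0,0,0.036,0,0,0,0,0]'

```text
clock: 4.53
tcp_pos: [0.539, -0.1144, 0.067]
orientation: [0.345, 1.541, -0.347]
contact_force: [-2.4, -0.7, 4.7]
grip_width: -0.0003
```

Emit:
carry_out --targets '[0,0.003,0,0,0,0,0,0,0.006,0,0,0,0,0,0,0.009,0,0,0,0,0,0,0.011,0,0,0,0,0,0,0.011,0,0,0,0,0,0,0.011,0,0,0,0,0]'

```text
clock: 5.28
tcp_pos: [0.5382, -0.1149, 0.0573]
orientation: [0.346, 1.542, -0.348]
contact_force: [-9.2, -0.1, 20.5]
grip_width: 0.0
```

At the stop: the force jumped to 20 N (6.5 N is enough) and the pad is 23 mm down. Release.

Emit:
carry_out --targets '[0,0,0,0,0,0,0,0,-0.01,0,0,0,0,0,0,-0.02,0,0,0,0,0,0,-0.03,0,0,0,0,0,0,-0.06,0,0,0,0,0,0,-0.11,0,0,0,0,0,0,-0.16,0,0,0,0,0,0,-0.21,0,0,0,0,0,0.085,-0.25,0,0,0,0,0,0.085,-0.25,0,0,0,0,0,0.085,-0.25,0,0,0,0,0]'

```text
clock: 6.65
tcp_pos: [0.537, -0.1146, 0.3065]
orientation: [0.346, 1.544, -0.348]
contact_force: [0.1, -0.2, 0.0]
grip_width: 0.0546
```

```bash
python3 - <<'E'
from h import *
a=r.grab_frame('scene');b=cv2.imread('pics/scene0.png')
d=cv2.absdiff(a,b).max(2);print('pedal diff',d[205:260,200:250].max(),d[160:225,255:310].max())
o=r.get_obs();print(o['tcp_pos'],o['joints'].round(2),o['contact_force'])
E
```

```text
pedal diff 90 96
[ 0.53684562 -0.11450341  0.30595556] [-0.38  0.22  0.57  1.79 -0.13  1.17  1.36] [-0.69957225  0.12767148  0.11704138]
```

Emit:
carry_out --targets '[0.06,0,0.02,-0.015,2,0,0,0.06,0,0.04,-0.03,4,0,0,0.06,0,0.06,-0.045,6,0,0,0.06,0,0.08,-0.06,8,0,0,0.06,0,0.1,-0.075,10,0,0,0.06,0,0.115,-0.09,12,0,0,0.06,0,0.13,-0.105,14,0,0,0.06,0,0.143,-0.114,16,0,0,0.06,0,0.143,-0.114,18,0,0,0.06,0,0.143,-0.114,19.6,0,0,0.06,0,0.143,-0.114,19.6,0,0,0.06,0,0.143,-0.114,19.6,0,0]'

```text
clock: 8.2
tcp_pos: [0.4947, 0.0634, 0.3052]
orientation: [1.618, 0.877, -1.626]
contact_force: [-0.4, -0.5, -0.8]
grip_width: 0.0601
```

```bash
python3 - <<'E'
from h import *
import pickle
k=r.camera_info('scene');s=r.camera_info('side')
print('turq',tri([ray(k,(293.3,134.7)),ray(s,(194.8,161.1))]),'small',tri([ray(k,(329.4,176)),ray(s,(237.1,161.4))]))
o=r.get_obs();print(o['tcp_pos'],ori(o['orientation']).round(3),o['joints'].round(2))
c=r.camera_info('wrist');a=r.grab_frame('wrist');cv2.imwrite('pics/w2.png',a);pickle.dump(c,open('w2.pkl','wb'))
b=r.grab_frame('scene')
cv2.imwrite('pics/w2s.png',np.hstack([cv2.resize(a,(512,384)),cv2.resize(b[120:270,190:300],(282,384))]))
print(proj(c,(.4945,.0635,.196)))
E
```

```text
turq [0.31630637 0.16571846 0.15522745] small [0.47022527 0.2301585  0.10215135]
[0.49466699 0.0634308  0.30519037] [[-0.004  0.837 -0.548]
 [-0.002 -0.548 -0.837]
 [-1.    -0.002  0.003]] [-0.83  0.12  0.64  1.9  -0.08  1.15 -0.74]
[256.90039189 192.98771302]
```

View pics/w2s.png

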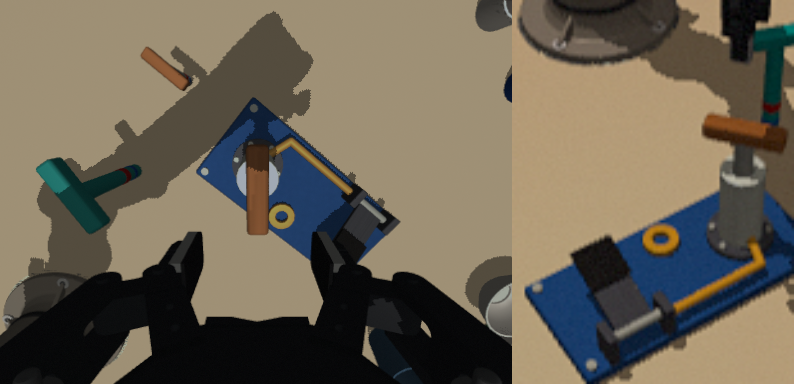

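Wrist view: the bar runs vertically from (257,143) to (257,235), centred between the fingers and aligned. The scene crop shows the pedal back up and the die in place. Descending to put the pads on the bar.

Emit:
carry_out --targets '[0.06,0.04,0,0,0,0,0,0.06,0.08,0,0,0,0,0,0.06,0.11,0,0,0,0,0,0.06,0.13,0,0,0,0,0,0.06,0.14,0,0,0,0,0,0.06,0.14,0,0,0,0,0,0.06,0.14,0,0,0,0,0]'

```text
clock: 9.18
tcp_pos: [0.4951, 0.0633, 0.1663]
orientation: [1.621, 0.876, -1.625]
contact_force: [0.1, -0.2, -0.3]
grip_width: 0.06
```

```bash
python3 - <<'E'
from h import *
import pickle
c=pickle.load(open('w2.pkl','rb'))
for q,z in(((257.5,189),.193),((257.5,144),.196),((257.5,230),.196),((246,190),.196),((269,190),.196),((259,177),.13)):print(q,plane(c,q,z).round(4))
E
```

```text
(257.5, 189) [0.4967 0.0658 0.193 ]
(257.5, 144) [0.5204 0.1021 0.196 ]
(257.5, 230) [0.474  0.0311 0.196 ]
(246, 190) [0.4874 0.0717 0.196 ]
(269, 190) [0.5058 0.0596 0.196 ]
(259, 177) [0.4975 0.0636 0.13  ]
```

Emit:
carry_out --targets '[0.06,0.001,0,-0.002,0,0,0,0.04,0.001,0,-0.002,0,0,0,0.03,0.001,0,-0.002,0,0,0,0.02,0.001,0,-0.002,0,0,0,0.01,0.001,0,-0.002,0,0,0,0.01,0.001,0,-0.002,0,0,0,0.01,0.001,0,-0.002,0,0,0,0.01,0.001,0,-0.002,0,0,0]' --squeeze 60

```text
clock: 10.18
tcp_pos: [0.4963, 0.0651, 0.1656]
orientation: [1.621, 0.876, -1.624]
contact_force: [-0.9, 0.2, 5.4]
grip_width: 0.0209
```

Emit:
carry_out --targets '[0.01,-0.002,0,0,0,0,0,0.01,-0.005,0,0,0,0,0,0.01,-0.008,0,0,0,0,0,0.01,-0.012,0,0,0,0,0,0.01,-0.012,0,0,0,0,0,0.01,-0.012,0,0,0,0,0]' --squeeze 60

```text
clock: 10.92
tcp_pos: [0.4963, 0.0651, 0.1776]
orientation: [1.621, 0.877, -1.624]
contact_force: [-0.8, 0.6, -3.3]
grip_width: 0.021
```

```bash
python3 - <<'E'
from h import *
o=r.get_obs();print(o['tcp_pos'],ori(o['orientation']).round(4),o['contact_force'],o['moment'])
E
```

```text
[0.49629676 0.06514616 0.17758393] [[-1.600e-03  8.361e-01 -5.485e-01]
 [-3.000e-04 -5.485e-01 -8.361e-01]
 [-1.000e+00 -1.100e-03  1.200e-03]] [-0.77272751  0.56977437 -3.29078101] [ 0.01508234  0.05344122 -0.06720451]
```

Sideways force is under 1 N and the plunger's weight is on the gripper. Lift 56 mm more, to 68 mm in all.

Emit:
carry_out --targets '[0.01,-0.006,0,0,0,0,0,0.01,-0.012,0,0,0,0,0,0.01,-0.018,0,0,0,0,0,0.01,-0.024,0,0,0,0,0,0.01,-0.03,0,0,0,0,0,0.01,-0.036,0,0,0,0,0,0.01,-0.042,0,0,0,0,0,0.01,-0.048,0,0,0,0,0,0.01,-0.053,0,0,0,0,0,0.01,-0.056,0,0,0,0,0,0.01,-0.056,0,0,0,0,0,0.01,-0.056,0,0,0,0,0]' --squeeze 60

```text
clock: 12.42
tcp_pos: [0.4962, 0.0652, 0.2334]
orientation: [1.621, 0.877, -1.625]
contact_force: [-0.4, 0.9, -5.3]
grip_width: 0.021
```

```bash
python3 - <<'E'
from h import *
o=r.get_obs();print(o['tcp_pos'],o['contact_force'],o['moment'],o['grip_width'])
a=r.grab_frame('scene');b=r.grab_frame('side')
f=lambda i,x,y:cv2.resize(i[y:y+75,x:x+50],None,fx=7.5,fy=7.5,interpolation=cv2.INTER_CUBIC)
cv2.imwrite('pics/end.png',np.hstack([f(a,255,145),f(b,225,145)]))
c=r.camera_info('scene')
for n,z in(('red lo',.138),('red hi',.152),('mouth',.13),('bar',.253)):print(n,proj(c,(.4965,.065,z)).round(1))
E
```

```text
[0.4962299  0.06515479 0.23339183] [-0.39115249  0.9049365  -5.28599212] [0.04666897 0.04054382 0.02348082] 0.02103111100317642
red lo [280.6 184.1]
red hi [280.8 180.5]
mouth [280.5 186. ]
bar [282.2 153.1]
```

View pics/end.png

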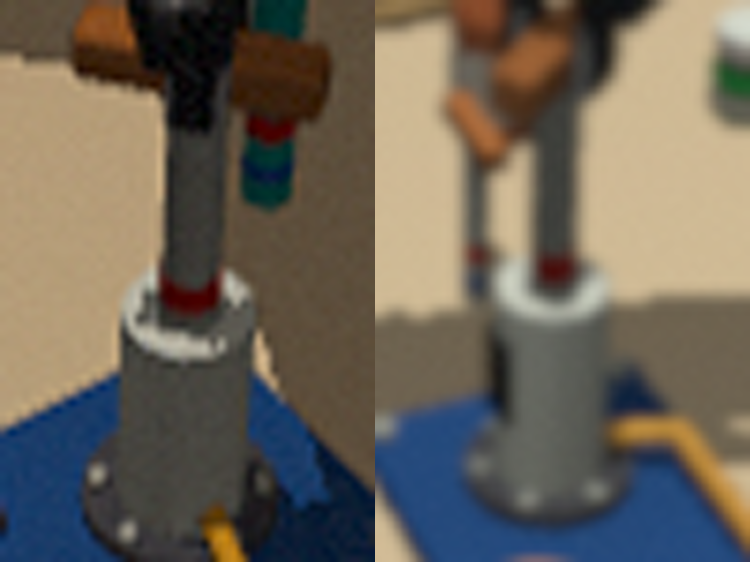

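The red band, at scene about (280,184), is fully out of the mouth with a strip of bare rod below it. No blue shows in either view. The lift was 67.8 mm (the window is 60–76 mm), with side force about 1 N. Handing in.

```bash
python3 -c "
from bench import r
print(r.hand_in(), r.get_obs()['tcp_pos'])"
```

```text
the job is handed in; nothing more can be done
the job is handed in; nothing more can be done
```

I pressed the vent pedal to its stop, let it come back up, then drew the plunger straight up 67.8 mm and handed in while holding it there.

- **Pedal:** the pad went down 23 mm and the force rose to about 20 N, well past the 6.5 N needed to reach the stop. A later scene picture showed the pedal back up.
- **Plunger:** I gripped the larger brown T-handle in the barrel with 60 N. The lift falls inside the 60–76 mm window, and the side force stayed about 1 N.
- **Final pictures:** in both the scene and side views, the whole red band is above the mouth with a little bare rod under it. No blue band is showing.
- **Disagreements:** my views differed by 2–4 mm on the bar and up to about 10 mm on the pad. The barrel axis worked out from the plate's corners was about 13 mm off the direct measurement, so I used the direct one. An automatic before/after picture check of the pedal was spoiled by the arm and its shadow, so I judged its return by eye.
- **Bystanders:** I saw the die in place. I did not compare the others with their starting positions, but the arm met nothing on the way.

The clock stood at about 12.5 s of the 58 s allowed, and I viewed 6 pictures.

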